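Wedge the tray stop into the sealer's dovetail way

TASK

Fit the blue tray stop to the meal-tray sealer: set it down on the bare bed in front of the dovetail way, slide it in nose first between the rails, and push it along until it wedges tight and stays so by itself, with a firm but not violent push. Leave the orange stop where it lies.

Things in the scene. Friction and masses are not known exactly. Their poses are not given: they have to be found in the camera images.
- blue_stop: Blue plastic tray stop, 175-350 g. Origin: centre of the foot's underside; x to the nose (narrow end), z up. Dovetail foot: x -40 to 40 mm, 12 high, widest at the bottom; right flank straight, y = -22 at the bottom; left flank tapers 6 deg from y = 26 (rear) to 18 (nose); both lean in 30 deg going up. Neck 22 wide to z = 17. Upright plate at the nose: x 30-38, z 17-51, 62 wide.
- blue_fin (a point): Grip fin on top of the blue stop, to be pinched from above across its y: 14 mm thick in y, 40 mm long (stop x -32 to 8), from z = 17 to 58 mm above the stop's underside. This point is its middle in x and y, 45 mm above the underside. 42 mm ahead of it in x stands the plate.
- blue_rear (a point): Rear face of the blue stop's foot, flat, about 40 mm wide and 12 mm high: it can be pushed with shut fingers. This point is its middle, 6 mm above the underside, 40 mm behind the stop's origin.
- orange_stop: A second stop of the same shape in orange plastic, with a plate 48 mm wide: not wanted, leave it where it lies.
- sealer: Tray sealer, fixed. Origin at bench height under its way; x along the way, the direction in which the stop slides in with its own x along it; z up. Flat aluminium bed, x -150 to 100 mm, y -95 to 95, top at z = 30. Rails on it from x = -30 to 90, 14 mm high, undercut 30 deg to fit the stop. Beyond x = 100 a tray nest up to 86 mm high, from x = 340 a head 365 mm high.
- mouth (a point): Open end of the way on the bed's top, on the sealer's x axis (x = -30 mm). Left rail (y > 0): brass gib, closing in by 6 deg as x grows. Its sideways setting differs unseen by 5 mm, so the stop comes tight with its origin anywhere from sealer x = -30 to about 25 mm: only the resistance tells. A steady push of 15 to 20 N along x wedges it so that it stays; over 33 N is too much.
- landing (a point): Point on the bare bed's top (z = 30 mm) in front of the mouth, on the sealer's x axis at x = -85 mm. A stop set down with its origin here lies wholly before the rails. With the nose just at the mouth (origin at x = -70) there are 4 to 9 mm of side play, all towards the gib (+y) from the sealer's axis; the play shrinks by 1 mm per 9.5 mm slid in.
- fixed_rail: The dark straight rail on the sealer's bed, 120 mm long, 14 mm high. Its origin lies on the sealer's x axis at bed height (sealer x = 0, y = 0, z = 30 mm), axes as the sealer's; its undercut flank meets the bed along y = -22 mm, so the stop lies against it with its origin at y = 0.

How it is judged:
By the outcome, as a careful person would: the job done as asked, in the order asked, and still so for the second after the job is handed in, with the robot touching nothing.
It also fails if it takes over 64 s, if anything falls off the work surface, if the arm or the gripper's body presses on something with over 40 N, if the wrist force passes 120 N, or if a joint passes its speed limit or range.

ROBOT

A 6-joint arm with a two-finger parallel gripper is mounted at the origin on the work surface. World frame = base frame: x ahead of the robot, y to its left, z up, the work surface at z = 0. Lengths are in m, angles in rad, forces in N, time in s.
With the tool pointing down it reaches from about 0.35 to 0.975 m from the base axis. Payload 4.9 kg.
Tool frame: the origin (TCP) lies at the very end of the fingers, on their centre line; the grasp point (between the pads) lies 19 mm behind it (manip.hold_point_z is the distance from the TCP to the grasp point, in m); z points along the fingers, x is the direction in which the jaws open and shut, and the axes are right-handed (so a half turn about z gives the same grasp; the last joint's range is limited). The gripper opens to 85 mm and grips with 20 to 120 N. Pads are 22 mm wide; open, the fingers measure 114 mm over their backs; the gripper's body (76 mm by 85 mm) begins 54 mm behind the grasp point. The pads swing forward as they close: fully open they stand 13 mm farther back than shut.
Start: joints at [-1.335, 0.053, 1.613, -0, 1.476, -0.119], TCP at [0.217, -0.586, 0.231] pointing down, gripper open.
Joint ranges: [-3.01, 3.01], [-1.01, 2.22], [0.06, 2.58], [-1.02, 4.17], [0.09, 2.62], [-3.14, 3.14]. Speed limits (rad/s): [2.57, 2.57, 3.14, 3.14, 3.14, 3.14].

INTERFACE

Orientations are given as a unit quaternion [w, x, y, z].
In Python, from plant import manip gives the robot as it stands.
- The arm moves only by the shell command python3 -m handwheel 'ROWS' [OPENING]. ROWS is JSON, a list of rows, each an object of numbers: "dx", "dy", "dz": the shift along the tool's x, y, z in m; "ax", "ay", "az": the turn, a rotation vector about the tool's x, y, z in rad. In form: [{"dx": .., "dy": .., "dz": .., "ax": .., "ay": .., "az": ..}, ...]. A call has 1 to 5 rows; each row is the pose to reach, as a shift and turn from the pose commanded when the call began, along the tool's axes at that moment; what a row does not reach only later rows make up. A row lasts 1/8 s, in which the tool goes at most 62.5 mm and 10.7 degrees, less where a joint would pass 70% of its speed; a pose out of reach is approached as far as the arm can. A call with a gripper value outside its range is refused whole. OPENING is the closure in counts, from 0 (fully open) to 255 (shut), set as the call begins (- or left out, the last holds). The fingers move at their own pace and stop on an object; the grip force is fixed at half the most. Time passes only in rows, so rows that repeat a pose let the fingers close. It gives the time, the measured TCP pose, the force and the opening at its end, in the units of the state.
- manip.state(): the state, without advancing time (a new reading comes with each control period).
- manip.grab_frame(name): name is "scene" or "top" or "wrist"; returns a dict with "image" (384x512x3 uint8, blue, green, red), "z_map" (384x512 float32, m along the optical axis (not along the pixel's ray), 0 where there is no reading), "K" (3x3 intrinsics, pixels), "xyz" and "rotation" of the camera in the world. Camera axes: x right, y up, looking along -z (the intrinsics and any distortion apply to the point x, -y, -z); pixel columns grow to the right and rows downward; lengths in m; the calibration is good to about 2 mm. A picture is of the moment at which its call begins.
- manip.job_done(): hands the job in, once; it reports no verdict.
The state is a dict: "time": time; "joint_pos": joint angles; "joint_vel": joint speeds; "joint_efforts": joint torques, N m; "tool_pos": TCP position; "tool_rot": TCP orientation; "contact_force": force on the tool from outside, world axes, zero at the start; "ft_torque": the same for the moment, N m; "gripper_width": opening from 0.0 (shut) to 1.0 (fully open).
Only numpy, scipy, OpenCV 4.12 (cv2) and the standard library are available. Lean on these libraries where they do the work, as an engineer would, in place of code of your own. Each camera call takes 0.05 s, during which the arm holds its last target.

## Working session

There is one attempt and no reset: what is moved stays moved. The work goes in short steps, Python scripts to look and compute and a shell command to move; the robot and the scene stay as the last step left them, time stands still between calls to the robot, and variables do not carry over. Pictures are saved under pics/ and viewed, and the job is handed in when it is done.

```bash
ls; mkdir -p pics; python3 - <<'E'
from plant import manip
import cv2,numpy as np
s=manip.state()
for k in s: print(k,np.round(s[k],4))
print(manip.hold_point_z)
for n in("scene","top","wrist"):
    f=manip.grab_frame(n); cv2.imwrite(f"pics/{n}0.png",f["image"]); np.savez(f"{n}0.npz",**f)
    print(n,f["K"].tolist(),np.round(f["xyz"],4),np.round(f["rotation"],4).tolist(),[k for k in f])
E
```

```text
pics
time 0.0
joint_pos [-1.335   0.0534  1.6143  0.      1.476  -0.119 ]
joint_vel [-0.0001  0.0002  0.0005  0.0015  0.0002  0.0016]
joint_efforts [ 3.00000e-04 -3.93683e+01 -3.70175e+01 -2.00000e-04  6.90000e-03
 -0.00000e+00]
tool_pos [ 0.217  -0.5855  0.2301]
tool_rot [-7.000e-04  8.208e-01 -5.712e-01 -8.000e-04]
contact_force [-0.1932  0.0201 -0.1953]
ft_torque [ 0.0174  0.0366 -0.0051]
gripper_width 1.0005
0.0187
scene [[385.8196768844983, 0.0, 255.24328883661826], [0.0, 385.8196768844983, 192.80699687880573], [0.0, 0.0, 1.0]] [1.0457 0.344  0.6327] [0.5075, 0.2051, 0.324, 0.7716] ['image', 'z_map', 'K', 'xyz', 'rotation']
top [[415.6355972718442, 0.0, 256.2448572537295], [0.0, 415.6355972718442, 188.40140353004804], [0.0, 0.0, 1.0]] [0.4451 0.114  0.8944] [-0.7057, -0.0347, 0.0471, 0.7061] ['image', 'z_map', 'K', 'xyz', 'rotation']
wrist [[342.58842156113786, 0.0, 253.21741085420177], [0.0, 342.58842156113786, 197.0236717494833], [0.0, 0.0, 1.0]] [ 0.2939 -0.558   0.3728] [0.8104, -0.1307, 0.0921, -0.5637] ['image', 'z_map', 'K', 'xyz', 'rotation']
```

View pics/top0.png

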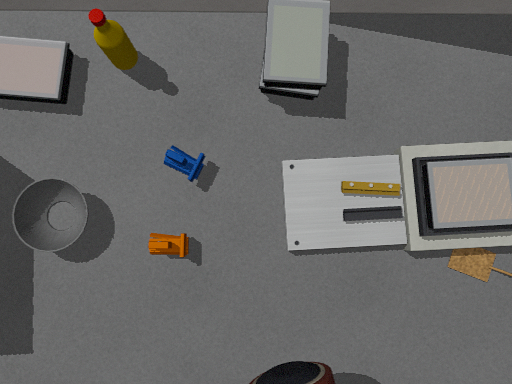

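View pics/scene0.png

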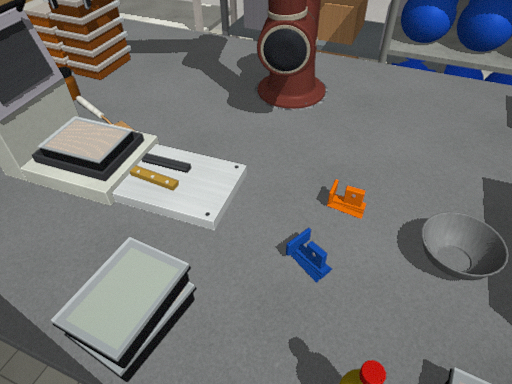

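View pics/wrist0.png

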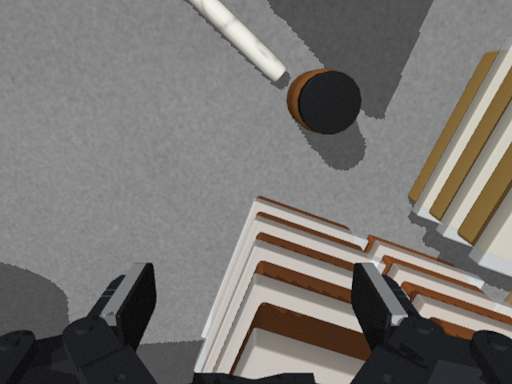

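The top view shows the blue stop at about (184,163) and the orange one at (168,244). The bed's corners are near (284,160), (403,155), (405,247) and (289,250). The brass gib is at (370,188) and the dark rail at (372,214). Image right is world -y.

```bash
cat > h.py <<'E'
import numpy as np, cv2
from scipy.spatial.transform import Rotation as R
def rot(f): q=np.asarray(f["rotation"]); return R.from_quat([q[1],q[2],q[3],q[0]]).as_matrix()
def dirs(f,uv):
    uv=np.atleast_2d(uv).astype(float);K=f["K"]
    d=np.c_[(uv[:,0]-K[0,2])/K[0,0],-(uv[:,1]-K[1,2])/K[1,1],-np.ones(len(uv))]
    return d@rot(f).T
def plane(f,uv,z):
    d=dirs(f,uv); return f["xyz"]+d*((z-f["xyz"][2])/d[:,2])[:,None]
def cloud(f,mask):
    v,u=np.nonzero(mask&(f["z_map"]>0)); d=dirs(f,np.c_[u,v])
    return f["xyz"]+d*f["z_map"][v,u][:,None], np.c_[u,v]
def hsv(f): return cv2.cvtColor(f["image"],cv2.COLOR_BGR2HSV)
def blue(f):
    h=hsv(f); return (h[...,0]>100)&(h[...,0]<130)&(h[...,1]>120)&(h[...,2]>40)
def tool(s):
    q=s["tool_rot"]; return R.from_quat([q[1],q[2],q[3],q[0]])
E
python3 - <<'E'
from h import *
T=dict(np.load("top0.npz"));S=dict(np.load("scene0.npz"))
for n,f in(("top",T),("scene",S)):
    m=blue(f); 
    if n=="scene": m[:200]=0
    p,uv=cloud(f,m); print(n,len(p),p.min(0).round(3),p.max(0).round(3))
    print(np.histogram(p[:,2],bins=np.arange(0,.07,.005))[0])
    for lo,hi in((.005,.02),(.045,.0535),(.0545,.065)):
        q=p[(p[:,2]>lo)&(p[:,2]<hi)]
        if len(q)>4: print(lo,len(q),q.mean(0).round(4),cv2.minAreaRect((q[:,:2]*1000).astype(np.float32)))
# bed
c=[(284,160),(403,155),(405,247),(289,250)]
print(plane(T,c,.03).round(4))
h=hsv(T)
g=(h[...,0]>15)&(h[...,0]<32)&(h[...,1]>120); g[:,:335]=0;g[:,403:]=0;g[:175]=0;g[200:]=0
d=(h[...,2]<75); d[:,:335]=0;d[:,402:]=0;d[:203]=0;d[223:]=0
for m in(g,d):
    p,uv=cloud(T,m);print(len(p),np.median(p[:,2]),uv.min(0),uv.max(0)); 
    q=p[p[:,2]>.04]; print(cv2.minAreaRect((q[:,:2]*1000).astype(np.float32)))
cv2.imwrite("pics/zoom.png",cv2.resize(T["image"][140:260,270:410],None,fx=5,fy=5,interpolation=cv2.INTER_CUBIC))
cv2.imwrite("pics/zoomb.png",cv2.resize(T["image"][130:200,150:220],None,fx=8,fy=8,interpolation=cv2.INTER_CUBIC))
E
```

```text
top 771 [ 0.561  0.209 -0.002] [0.642 0.298 0.061]
[ 43 109 131 124  21  13  21  18  18  73  75 117   2   0]
0.005 364 [0.6034 0.257  0.0125] ((605.8331909179688, 254.2355194091797), (80.74378967285156, 40.96540451049805), 63.54167175292969)
0.045 132 [0.591  0.2274 0.0497] ((587.8109130859375, 243.09228515625), (52.432220458984375, 73.71067810058594), 5.802473545074463)
0.0545 127 [0.6093 0.265  0.057 ] ((609.419189453125, 265.215576171875), (39.441925048828125, 13.686240196228027), 65.27226257324219)
scene 1208 [ 0.563  0.209 -0.001] [0.642 0.301 0.061]
[ 46 117 159 209  68  67  70  69  61  76 128 126  11   0]
0.005 485 [0.6153 0.2606 0.0136] ((609.5753173828125, 257.7972412109375), (77.24481964111328, 43.545406341552734), 66.72579956054688)
0.045 190 [0.598  0.2391 0.0501] ((603.1621704101562, 254.69827270507812), (69.62788391113281, 60.414817810058594), 65.20447540283203)
0.0545 141 [0.6105 0.2693 0.0584] ((609.8419189453125, 269.2013854980469), (39.430206298828125, 14.035879135131836), 62.856788635253906)
[[ 0.606   0.0399  0.03  ]
 [ 0.6173 -0.2137  0.03  ]
 [ 0.4234 -0.2096  0.03  ]
 [ 0.4178  0.0313  0.03  ]]
635 0.04212166596473421 [341 181] [399 195]
((545.382080078125, -138.4678955078125), (119.53581237792969, 24.406951904296875), 87.04463195800781)
674 0.042218919123144516 [343 206] [401 220]
((492.91046142578125, -140.53961181640625), (23.900978088378906, 119.71452331542969), 3.171416997909546)
```

View pics/zoom.png

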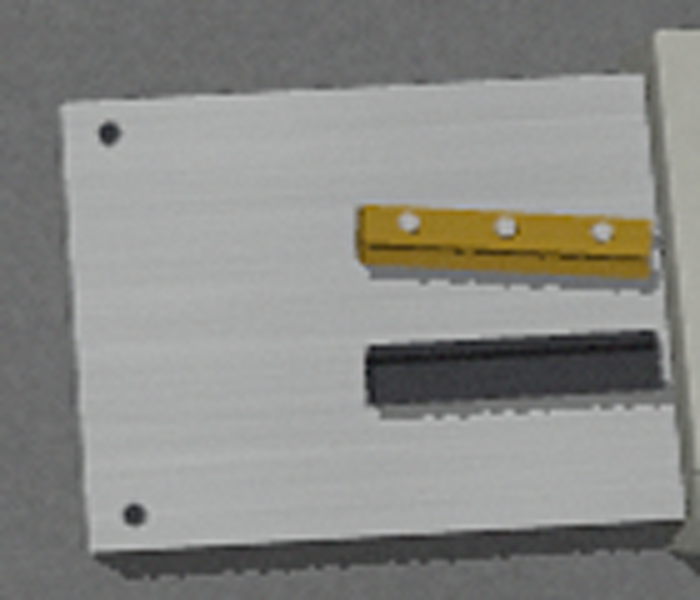

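View pics/zoomb.png

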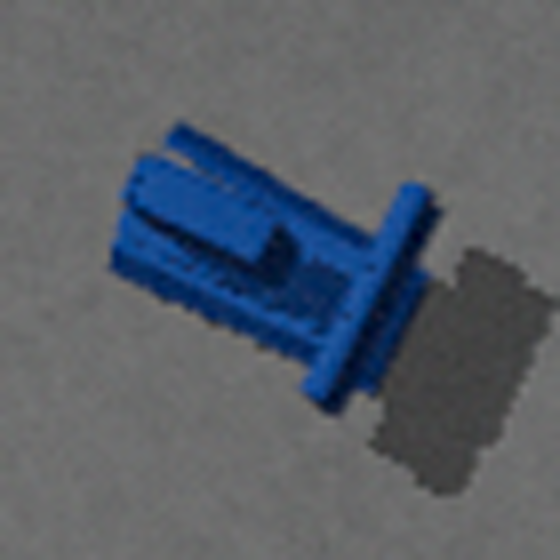

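The zooms show the stop's nose pointing down-right in the picture, so its heading is about -116°. The rails run at about -87°. Heights and sizes agree with the data given (fin 39x14 mm, rails 119 mm). Next is a hover above the stop for a closer wrist look.

```bash
cat >> h.py <<'E'
def to(pos,head_deg,s=None):
    """print tool shift to reach TCP pos with tool x at head_deg, pointing down"""
    from plant import manip
    s=s or manip.state(); r=tool(s); M=r.as_matrix()
    h=np.radians(head_deg); x=np.array([np.cos(h),np.sin(h),0]); z=np.array([0,0,-1.]); y=np.cross(z,x)
    D=np.c_[x,y,z]; d=M.T@(np.array(pos)-s["tool_pos"]); a=R.from_matrix(M.T@D).as_rotvec()
    print("t",round(s["time"],2),"dx %.4f dy %.4f dz %.4f ax %.4f ay %.4f az %.4f"%(*d,*a),"tcp",np.round(s["tool_pos"],4),"xhead",round(np.degrees(np.arctan2(M[1,0],M[0,0])),2),"tilt",np.round(M[:2,2],4),"F",np.round(s["contact_force"],2),"gw",round(s["gripper_width"],3))
E
python3 -c "
from h import *
to([.610,.267,.17],-26)"
```

```text
t 0.15 dx -0.6629 dy -0.6647 dz 0.0615 ax -0.0008 ay 0.0015 az -0.7622 tcp [ 0.217  -0.5856  0.2303] xhead -69.67 tilt [-0.0004  0.0016] F [ 0.64 -0.42  0.46] gw 0.997
```

```bash
python3 -m handwheel '[{"dx":-0.663,"dy":-0.665,"dz":0.0,"az":-0.762},{"dx":-0.663,"dy":-0.665,"dz":0.0,"az":-0.762},{"dx":-0.663,"dy":-0.665,"dz":0.0,"az":-0.762},{"dx":-0.663,"dy":-0.665,"dz":0.0,"az":-0.762},{"dx":-0.663,"dy":-0.665,"dz":0.0,"az":-0.762}]' 0; python3 -c "
from h import *
to([.610,.267,.17],-26)"
```

```text
t 0.15 dx -0.6629 dy -0.6647 dz 0.0615 ax -0.0008 ay 0.0015 az -0.7622 tcp [ 0.217  -0.5856  0.2303] xhead -69.67 tilt [-0.0004  0.0016] F [ 0.64 -0.42  0.46] gw 0.997invalid input at $[0]: expected keys dx, dy, dz, ax, ay, az
```

All six keys are required in each row.

```bash
python3 -m handwheel '[{"dx":-0.663,"dy":-0.665,"dz":0.0,"ax":0,"ay":0,"az":-0.762},{"dx":-0.663,"dy":-0.665,"dz":0.0,"ax":0,"ay":0,"az":-0.762},{"dx":-0.663,"dy":-0.665,"dz":0.0,"ax":0,"ay":0,"az":-0.762},{"dx":-0.663,"dy":-0.665,"dz":0.0,"ax":0,"ay":0,"az":-0.762},{"dx":-0.663,"dy":-0.665,"dz":0.0,"ax":0,"ay":0,"az":-0.762}]' 0; python3 -c "
from h import *
to([.610,.267,.17],-26)"
```

```text
time: 0.78
tool_pos: [0.3484, -0.3003, 0.231]
tool_rot: [-0.0, 0.974, -0.225, 0.0]
contact_force: [-0.0, 0.4, -0.3]
gripper_width: 1.001
t 0.78 dx -0.0132 dy -0.6246 dz 0.0612 ax -0.0002 ay -0.0002 az 0.0006 tcp [ 0.3484 -0.3003  0.231 ] xhead -25.97 tilt [0.0003 0.0001] F [-0.01  0.4  -0.33] gw 1.001
```

```bash
python3 -m handwheel '[{"dx":-0.013,"dy":-0.625,"dz":0.0,"ax":0,"ay":0,"az":0},{"dx":-0.013,"dy":-0.625,"dz":0.0,"ax":0,"ay":0,"az":0},{"dx":-0.013,"dy":-0.625,"dz":0.0,"ax":0,"ay":0,"az":0},{"dx":-0.013,"dy":-0.625,"dz":0.0,"ax":0,"ay":0,"az":0},{"dx":-0.013,"dy":-0.625,"dz":0.0,"ax":0,"ay":0,"az":0}]'; python3 -c "
from h import *
to([.610,.267,.17],-26)"
```

```text
time: 1.4
tool_pos: [0.4796, -0.0166, 0.2313]
tool_rot: [0.0, 0.974, -0.225, 0.0]
contact_force: [0.8, -0.9, 0.3]
gripper_width: 0.998
t 1.4 dx -0.0071 dy -0.3121 dz 0.0613 ax 0.0000 ay -0.0007 az -0.0001 tcp [ 0.4796 -0.0166  0.2313] xhead -26.0 tilt [ 0.0006 -0.0003] F [ 0.75 -0.85  0.31] gw 0.998
```

```bash
python3 -m handwheel '[{"dx":-0.007,"dy":-0.312,"dz":0.06,"ax":0,"ay":0,"az":0},{"dx":-0.007,"dy":-0.312,"dz":0.06,"ax":0,"ay":0,"az":0},{"dx":-0.007,"dy":-0.312,"dz":0.06,"ax":0,"ay":0,"az":0},{"dx":-0.007,"dy":-0.312,"dz":0.06,"ax":0,"ay":0,"az":0},{"dx":-0.007,"dy":-0.312,"dz":0.06,"ax":0,"ay":0,"az":0}]'
python3 -m handwheel '[{"dx":0,"dy":-0.006,"dz":0,"ax":0,"ay":0,"az":0},{"dx":0,"dy":-0.006,"dz":0,"ax":0,"ay":0,"az":0},{"dx":0,"dy":-0.006,"dz":0,"ax":0,"ay":0,"az":0}]'; python3 - <<'E'
from h import *
from plant import manip
to([.610,.267,.17],-26)
f=manip.grab_frame("wrist"); cv2.imwrite("pics/w1.png",f["image"]); np.savez("w1.npz",**f)
m=blue(f)
p,uv=cloud(f,m); print(len(p),p.min(0).round(3),p.max(0).round(3))
for lo,hi in((.010,.0145),(.048,.0535),(.0555,.061)):
    q=p[(p[:,2]>lo)&(p[:,2]<hi)]
    if len(q)>4: print(lo,len(q),q.mean(0).round(4),cv2.minAreaRect((q[:,:2]*1000).astype(np.float32)))
E
```

```text
time: 2.02
tool_pos: [0.608, 0.2621, 0.1715]
tool_rot: [0.0, 0.974, -0.225, -0.0]
contact_force: [0.7, -0.7, -0.0]
gripper_width: 0.998
time: 2.4
tool_pos: [0.6102, 0.2644, 0.173]
tool_rot: [-0.0, 0.974, -0.226, 0.0]
contact_force: [-0.0, -0.9, -0.2]
gripper_width: 0.998
t 2.4 dx -0.0013 dy -0.0023 dz 0.0030 ax -0.0002 ay -0.0007 az -0.0014 tcp [0.6102 0.2644 0.173 ] xhead -26.08 tilt [ 0.0007 -0.0001] F [-0.04 -0.89 -0.18] gw 0.998
4747 [ 0.559  0.209 -0.001] [0.643 0.3   0.06 ]
0.01 799 [0.6083 0.2634 0.0117] ((607.4329833984375, 258.59014892578125), (74.68463134765625, 35.77737808227539), 62.833709716796875)
0.048 619 [0.5915 0.2289 0.0507] ((602.6980590820312, 253.81832885742188), (69.05816650390625, 60.50211715698242), 65.18095397949219)
0.0555 848 [0.6101 0.2672 0.0579] ((609.8755493164062, 266.900390625), (39.54933166503906, 13.67599868774414), 64.22731018066406)
```

View pics/w1.png

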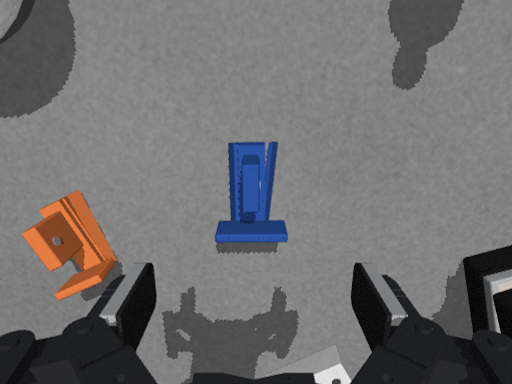

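The wrist view shows the blue stop upright at (250,190) and centred between the fingers, with orange well clear at (70,245). The fin centre comes out at (0.6099, 0.2669), top at 58 mm, stop heading -115.8°. That agrees with the top view.

```bash
python3 -c "
from h import *
to([.6099,.2669,.027],-25.8)"; python3 -m handwheel '[{"dx":-0.001,"dy":-0.002,"dz":0.06,"ax":0,"ay":0,"az":-0.005},{"dx":-0.001,"dy":-0.002,"dz":0.11,"ax":0,"ay":0,"az":-0.005},{"dx":-0.001,"dy":-0.002,"dz":0.135,"ax":0,"ay":0,"az":-0.005},{"dx":-0.001,"dy":-0.002,"dz":0.145,"ax":0,"ay":0,"az":-0.005},{"dx":-0.001,"dy":-0.002,"dz":0.145,"ax":0,"ay":0,"az":-0.005}]'; python3 -c "
from h import *
to([.6099,.2669,.027],-25.8)"
```

```text
t 2.45 dx -0.0016 dy -0.0021 dz 0.1461 ax -0.0005 ay -0.0008 az -0.0052 tcp [0.6102 0.2643 0.1731] xhead -26.1 tilt [0.001  0.0001] F [-0.33 -0.75  0.12] gw 1.0
time: 3.08
tool_pos: [0.6104, 0.2671, 0.0279]
tool_rot: [-0.0, 0.975, -0.223, 0.0]
contact_force: [0.0, 0.5, 0.0]
gripper_width: 1.002
t 3.08 dx -0.0003 dy 0.0004 dz 0.0009 ax -0.0003 ay -0.0004 az 0.0004 tcp [0.6104 0.2671 0.0279] xhead -25.77 tilt [0.0005 0.0001] F [0.03 0.46 0.04] gw 1.002
```

```bash
Z='[{"dx":0,"dy":0,"dz":0,"ax":0,"ay":0,"az":0}]'; python3 -m handwheel '[{"dx":0,"dy":0,"dz":0,"ax":0,"ay":0,"az":0},{"dx":0,"dy":0,"dz":0,"ax":0,"ay":0,"az":0},{"dx":0,"dy":0,"dz":0,"ax":0,"ay":0,"az":0},{"dx":0,"dy":0,"dz":0,"ax":0,"ay":0,"az":0},{"dx":0,"dy":0,"dz":0,"ax":0,"ay":0,"az":0}]' 255; python3 -m handwheel '[{"dx":0,"dy":0,"dz":0,"ax":0,"ay":0,"az":0},{"dx":0,"dy":0,"dz":0,"ax":0,"ay":0,"az":0},{"dx":0,"dy":0,"dz":0,"ax":0,"ay":0,"az":0},{"dx":0,"dy":0,"dz":0,"ax":0,"ay":0,"az":0}]'
```

```text
time: 3.7
tool_pos: [0.6104, 0.2679, 0.0278]
tool_rot: [-0.0, 0.975, -0.223, 0.0]
contact_force: [-1.3, 0.2, 3.2]
gripper_width: 0.154
time: 4.2
tool_pos: [0.6104, 0.2679, 0.0278]
tool_rot: [-0.0, 0.975, -0.223, 0.0]
contact_force: [-0.9, -0.0, 4.5]
gripper_width: 0.154
```

The grip holds the fin at 13 mm, as expected. I'll lift, turn to the sealer's heading, and look at the rails with the wrist camera on the way.

```bash
python3 -m handwheel '[{"dx":0,"dy":0,"dz":-0.02,"ax":0,"ay":0,"az":0},{"dx":0,"dy":0,"dz":-0.06,"ax":0,"ay":0,"az":0},{"dx":0,"dy":0,"dz":-0.11,"ax":0,"ay":0,"az":0},{"dx":0,"dy":0,"dz":-0.16,"ax":0,"ay":0,"az":0},{"dx":0,"dy":0,"dz":-0.16,"ax":0,"ay":0,"az":0}]'; python3 -c "
from h import *
to([.5175,-.13,.19],3)"
```

```text
time: 4.82
tool_pos: [0.6131, 0.2686, 0.1943]
tool_rot: [-0.003, 0.975, -0.223, 0.005]
contact_force: [0.2, 0.7, -0.5]
gripper_width: 0.156
t 4.83 dx 0.0869 dy 0.4006 dz 0.0020 ax -0.0052 ay -0.0100 az -0.5013 tcp [0.6131 0.2686 0.1943] xhead -25.73 tilt [0.0107 0.0031] F [ 0.19  0.66 -0.54] gw 0.156
```

```bash
python3 -m handwheel '[{"dx":0.087,"dy":0.4,"dz":0,"ax":0,"ay":0,"az":-0.5},{"dx":0.087,"dy":0.4,"dz":0,"ax":0,"ay":0,"az":-0.5},{"dx":0.087,"dy":0.4,"dz":0,"ax":0,"ay":0,"az":-0.5},{"dx":0.087,"dy":0.4,"dz":0,"ax":0,"ay":0,"az":-0.5},{"dx":0.087,"dy":0.4,"dz":0,"ax":0,"ay":0,"az":-0.5}]'; python3 -c "
from h import *
to([.5175,-.13,.19],3)"
```

```text
time: 5.45
tool_pos: [0.5359, -0.0363, 0.1854]
tool_rot: [-0.0, 1.0, 0.026, -0.001]
contact_force: [0.3, -0.7, -2.4]
gripper_width: 0.155
t 5.45 dx -0.0231 dy 0.0926 dz -0.0046 ax -0.0005 ay 0.0028 az -0.0011 tcp [ 0.5359 -0.0363  0.1854] xhead 2.94 tilt [-0.0028  0.0004] F [ 0.34 -0.65 -2.41] gw 0.155
```

```bash
python3 -m handwheel '[{"dx":-0.023,"dy":0.093,"dz":0,"ax":0,"ay":0,"az":0},{"dx":-0.023,"dy":0.093,"dz":0,"ax":0,"ay":0,"az":0},{"dx":-0.023,"dy":0.093,"dz":0,"ax":0,"ay":0,"az":0},{"dx":-0.023,"dy":0.093,"dz":0,"ax":0,"ay":0,"az":0}]'; python3 - <<'E'
from h import *
from plant import manip
to([.5175,-.13,.19],3)
for n in("wrist","scene"):
    f=manip.grab_frame(n); cv2.imwrite(f"pics/{n}2.png",f["image"]); np.savez(f"{n}2.npz",**f)
E
```

```text
time: 5.95
tool_pos: [0.5188, -0.1282, 0.186]
tool_rot: [-0.001, 1.0, 0.025, -0.001]
contact_force: [0.2, 0.1, -2.5]
gripper_width: 0.151
t 5.95 dx -0.0014 dy 0.0018 dz -0.0040 ax -0.0015 ay 0.0020 az -0.0015 tcp [ 0.5188 -0.1282  0.186 ] xhead 2.91 tilt [-0.0021  0.0014] F [ 0.2   0.1  -2.51] gw 0.151
```

View pics/wrist2.png

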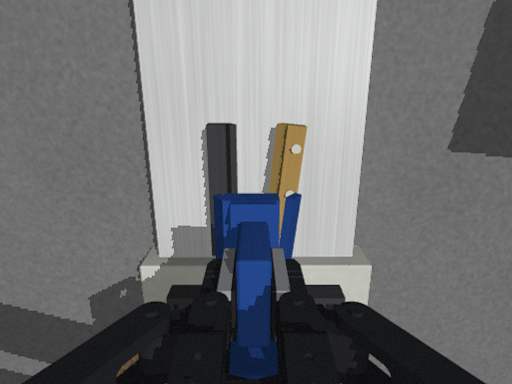

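View pics/scene2.png

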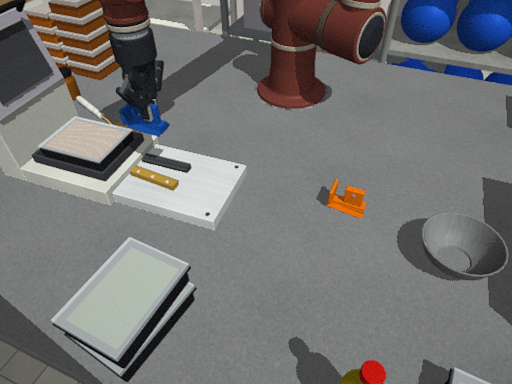

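The stop is held, with its rear edge at row 197. The dark rail's mouth end is at (222,125) and the gib's at (290,125). Now I'll measure the rails and the held stop from this view.

```bash
python3 - <<'E'
from h import *
f=dict(np.load("wrist2.npz"))
m=np.ones(f["z_map"].shape,bool)
p,uv=cloud(f,m); b=blue(f)[uv[:,1],uv[:,0]]
bed=p[(abs(p[:,2]-.03)<.008)&(uv[:,1]<110)&(uv[:,0]>160)&(uv[:,0]<340)]; print("bed z",np.median(bed[:,2]),bed[:,2].std())
# bed side edges
hs=hsv(f)
def fit(q): 
    v=cv2.fitLine(q[:,:2].astype(np.float32),cv2.DIST_HUBER,0,.001,.001).ravel(); d=v[:2]*(-1 if v[1]>0 else 1); return np.degrees(np.arctan2(d[1],d[0])).round(2),v[2:]
v_,u_=uv[:,1],uv[:,0]
E={}
for nm,(a,c) in {"dark":(195,250),"gib":(255,315)}.items():
    sel=(p[:,2]>.041)&(p[:,2]<.048)&(u_>a)&(u_<c)&(v_>110)&(v_<195)&~b
    q=p[sel]; print(nm,len(q),np.median(q[:,2]),"ymax",np.sort(q[:,1])[-5:].round(4), cv2.minAreaRect((q[:,:2]*1000).astype(np.float32)))
    L=[];Rr=[]
    for r in range(132,190):
        k=sel&(v_==r)
        if k.sum()<4: continue
        x=p[k]; L.append(x[x[:,0].argmin()]);Rr.append(x[x[:,0].argmax()])
    for e in(L,Rr):
        e=np.array(e); h,c0=fit(e); print("  edge head",h,"pt",c0.round(4))
L=[];Rr=[]
for r in range(5,240):
    k=(v_==r)&(abs(p[:,2]-.03)<.006)&(u_>120)&(u_<390)
    if k.sum()<20: continue
    x=p[k]; L.append(x[x[:,0].argmin()]);Rr.append(x[x[:,0].argmax()])
for e in(L,Rr): h,c0=fit(np.array(e)); print("bed edge",h,c0.round(4))
q=p[b&(v_<385)]
print("blue",q.min(0).round(4),q.max(0).round(4)); 
import sys
z0=q[:,2].min();print(np.histogram(q[:,2],bins=np.arange(z0,z0+.07,.004)))
for lo,hi in((.0105,.0140),(.055,.061)):
    k=q[(q[:,2]>.160+lo)&(q[:,2]<.160+hi)]
    print(lo,len(k),k.mean(0).round(4),cv2.minAreaRect((k[:,:2]*1000).astype(np.float32)))
E
```

```text
bed z 0.03011447736411063 0.0007489325256335805
dark 1852 0.04346737745184304 ymax [-0.081  -0.081  -0.0809 -0.0808 -0.0808] ((491.9243469238281, -110.93901062011719), (24.905498504638672, 59.76332473754883), 3.1073806285858154)
  edge head -87.03 pt [ 0.4804 -0.1186]
  edge head -87.74 pt [ 0.5037 -0.1106]
gib 1859 0.04352991521348004 ymax [-0.0783 -0.0782 -0.0781 -0.0781 -0.0781] ((547.13037109375, -108.51277923583984), (60.255958557128906, 24.912349700927734), 87.08240509033203)
  edge head -92.52 pt [ 0.5353 -0.1092]
  edge head -92.84 pt [ 0.5592 -0.1074]
bed edge -86.82 [ 0.4265 -0.1222]
bed edge -86.86 [ 0.6132 -0.0919]
blue [ 0.4859 -0.1955  0.038 ] [ 0.5485 -0.0998  0.237 ]
(array([ 5, 21,  0,  0,  0,  0,  0,  0,  0,  0,  0,  0,  0,  0,  0,  0,  0]), array([0.03802038, 0.04202038, 0.04602038, 0.05002038, 0.05402038,
       0.05802038, 0.06202038, 0.06602038, 0.07002038, 0.07402038,
       0.07802038, 0.08202038, 0.08602038, 0.09002038, 0.09402038,
       0.09802038, 0.10202038, 0.10602038]))
0.0105 321 [ 0.5154 -0.11    0.1713] ((519.8136596679688, -114.31924438476562), (30.06060791015625, 34.46870040893555), 87.85059356689453)
0.055 2887 [ 0.5196 -0.1282  0.2162] ((519.6900634765625, -129.44955444335938), (13.506832122802734, 40.48991775512695), 3.2838945388793945)
```

Rail heading is -86.9° from both views, with the mouth at about (0.5155, -0.080). The bed top at 30.1 mm and rail tops at 43.5 mm match the given sizes. The bed-edge midline differs from the rail-based axis by about 2 mm, so I'll trust the rail and aim 2 mm towards the gib side.

```bash
python3 -c "
from h import *
to([.5138,-.0118,.186],3.1)"; python3 -m handwheel '[{"dx":-0.011,"dy":-0.06,"dz":0,"ax":-0.001,"ay":0.002,"az":-0.003},{"dx":-0.011,"dy":-0.116,"dz":0.02,"ax":-0.001,"ay":0.002,"az":-0.003},{"dx":-0.011,"dy":-0.116,"dz":0.08,"ax":-0.001,"ay":0.002,"az":-0.003},{"dx":-0.011,"dy":-0.116,"dz":0.11,"ax":-0.001,"ay":0.002,"az":-0.003},{"dx":-0.011,"dy":-0.116,"dz":0.11,"ax":-0.001,"ay":0.002,"az":-0.003}]'; python3 -c "
from h import *
to([.5138,-.0118,.058],3.1)"
```

```text
t 6.05 dx 0.0005 dy -0.1160 dz 0.0006 ax -0.0008 ay 0.0011 az -0.0017 tcp [ 0.5194 -0.1277  0.1865] xhead 3.0 tilt [-0.0012  0.0008] F [-0.53 -0.14 -2.92] gw 0.151
time: 6.68
tool_pos: [0.4999, -0.0118, 0.0741]
tool_rot: [-0.0, 1.0, 0.028, -0.002]
contact_force: [-1.3, 0.7, -2.5]
gripper_width: 0.153
t 6.67 dx 0.0139 dy 0.0008 dz 0.0160 ax -0.0007 ay 0.0050 az 0.0021 tcp [ 0.4999 -0.0118  0.0741] xhead 3.22 tilt [-0.005   0.0004] F [-1.3   0.68 -2.5 ] gw 0.153
```

I had guessed that dx before seeing the computed shift. It is harmless because the stop is still in the air. Correcting it now.

```bash
python3 -m handwheel '[{"dx":0.013,"dy":0,"dz":0,"ax":0,"ay":0,"az":0.001},{"dx":0.013,"dy":0,"dz":0,"ax":0,"ay":0,"az":0.001},{"dx":0.013,"dy":0,"dz":0,"ax":0,"ay":0,"az":0.001}]'; python3 -c "
from h import *
to([.5138,-.0118,.058],3.1)"
```

```text
time: 7.05
tool_pos: [0.517, -0.0131, 0.079]
tool_rot: [0.001, 1.0, 0.026, 0.002]
contact_force: [-0.2, -0.9, -2.7]
gripper_width: 0.156
t 7.05 dx -0.0032 dy -0.0015 dz 0.0210 ax 0.0016 ay -0.0045 az -0.0012 tcp [ 0.517  -0.0131  0.079 ] xhead 3.03 tilt [ 0.0046 -0.0014] F [-0.22 -0.86 -2.73] gw 0.156
```

```bash
python3 -m handwheel '[{"dx":0,"dy":0,"dz":0.01,"ax":0,"ay":0,"az":0},{"dx":0,"dy":0,"dz":0.01,"ax":0,"ay":0,"az":0},{"dx":0,"dy":0,"dz":0.01,"ax":0,"ay":0,"az":0}]'; python3 -c "
from h import *
to([.5138,-.0118,.058],3.1)"
```

```text
time: 7.42
tool_pos: [0.5153, -0.0129, 0.067]
tool_rot: [0.0, 1.0, 0.026, 0.001]
contact_force: [-1.5, -0.4, -2.5]
gripper_width: 0.154
t 7.42 dx -0.0015 dy -0.0011 dz 0.0090 ax 0.0008 ay -0.0012 az -0.0012 tcp [ 0.5153 -0.0129  0.067 ] xhead 3.03 tilt [ 0.0013 -0.0008] F [-1.53 -0.38 -2.54] gw 0.154
```

```bash
python3 -m handwheel '[{"dx":-0.0015,"dy":-0.001,"dz":0.004,"ax":0,"ay":0,"az":-0.001},{"dx":-0.0015,"dy":-0.001,"dz":0.006,"ax":0,"ay":0,"az":-0.001},{"dx":-0.0015,"dy":-0.001,"dz":0.007,"ax":0,"ay":0,"az":-0.001}]'; python3 -m handwheel '[{"dx":0,"dy":0,"dz":0.001,"ax":0,"ay":0,"az":0},{"dx":0,"dy":0,"dz":0.001,"ax":0,"ay":0,"az":0}]';python3 -m handwheel '[{"dx":0,"dy":0,"dz":0.001,"ax":0,"ay":0,"az":0},{"dx":0,"dy":0,"dz":0.001,"ax":0,"ay":0,"az":0}]'; python3 - <<'E'
from h import *
from plant import manip
to([.5138,-.0118,.058],3.1)
for n in("wrist","top","scene"):
    f=manip.grab_frame(n); cv2.imwrite(f"pics/{n}3.png",f["image"]); np.savez(f"{n}3.npz",**f)
    if n=="scene": cv2.imwrite("pics/scene3z.png",cv2.resize(f["image"][90:250,80:280],None,fx=4,fy=3.75))
E
```

```text
time: 7.8
tool_pos: [0.514, -0.0119, 0.0601]
tool_rot: [0.0, 1.0, 0.027, 0.001]
contact_force: [0.6, -0.1, -2.3]
gripper_width: 0.156
time: 8.05
tool_pos: [0.5142, -0.0119, 0.0593]
tool_rot: [0.0, 1.0, 0.027, 0.001]
contact_force: [-0.6, -0.1, -3.2]
gripper_width: 0.154
time: 8.3
tool_pos: [0.5141, -0.0119, 0.0583]
tool_rot: [0.0, 1.0, 0.027, 0.001]
contact_force: [-0.2, 0.3, -2.6]
gripper_width: 0.155
t 8.3 dx -0.0003 dy -0.0001 dz 0.0003 ax 0.0010 ay -0.0018 az -0.0001 tcp [ 0.5141 -0.0119  0.0583] xhead 3.09 tilt [ 0.0019 -0.0009] F [-0.24  0.26 -2.57] gw 0.155
```

View pics/scene3z.png

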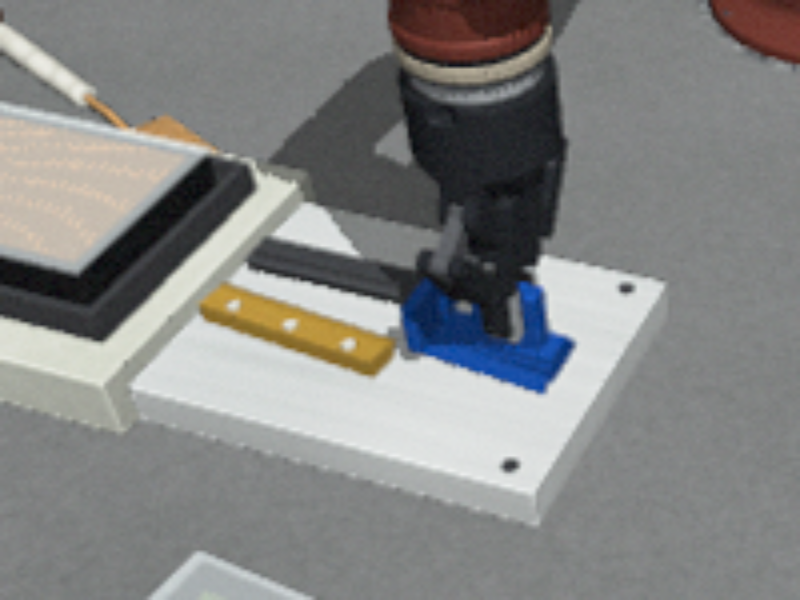

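View pics/top3.png

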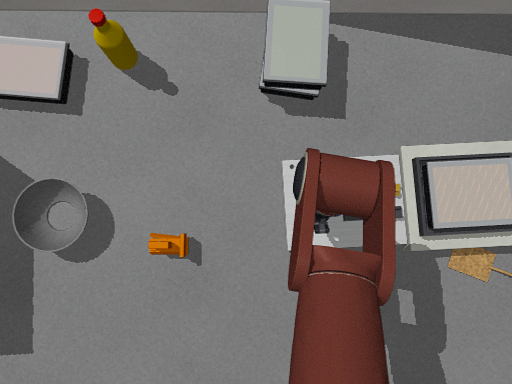

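The scene view shows the stop level just above the bed, nose before the mouth. The force still shows its weight, so I'll ease it down.

```bash
for i in 1 2; do python3 -m handwheel '[{"dx":0,"dy":0,"dz":0.0005,"ax":0,"ay":0,"az":0},{"dx":0,"dy":0,"dz":0.001,"ax":0,"ay":0,"az":0}]' | grep -v rot; done
```

```text
time: 8.7
tool_pos: [0.5142, -0.012, 0.0577]
contact_force: [-1.7, -0.5, 1.9]
gripper_width: 0.153
time: 8.95
tool_pos: [0.5143, -0.0119, 0.0577]
contact_force: [-6.2, 1.1, 10.6]
gripper_width: 0.153
```

```bash
python3 -m handwheel '[{"dx":0,"dy":0,"dz":-0.001,"ax":0,"ay":0,"az":0},{"dx":0,"dy":0,"dz":-0.001,"ax":0,"ay":0,"az":0}]' | grep -v rot;  python3 -m handwheel '[{"dx":0,"dy":0,"dz":0,"ax":0,"ay":0,"az":0},{"dx":0,"dy":0,"dz":0,"ax":0,"ay":0,"az":0},{"dx":0,"dy":0,"dz":0,"ax":0,"ay":0,"az":0},{"dx":0,"dy":0,"dz":0,"ax":0,"ay":0,"az":0}]' 170; python3 - <<'E'
from h import *
from plant import manip
to([.5138,-.0118,.058],3.1)
f=manip.grab_frame("wrist"); cv2.imwrite("pics/w4.png",f["image"]); np.savez("w4.npz",**f)
p,uv=cloud(f,blue(f)); print(p[:,2].max())
for lo,hi in((.0405,.0440),(.085,.091)):
    k=p[(p[:,2]>lo)&(p[:,2]<hi)]; print(len(k),k.mean(0).round(4),cv2.minAreaRect((k[:,:2]*1000).astype(np.float32)))
E
```

```text
time: 9.2
tool_pos: [0.5144, -0.012, 0.0577]
contact_force: [-1.9, -0.6, 2.0]
gripper_width: 0.153
time: 9.7
tool_pos: [0.5142, -0.0119, 0.0573]
tool_rot: [0.0, 1.0, 0.027, 0.001]
contact_force: [0.2, -0.6, -0.1]
gripper_width: 0.332
t 9.7 dx -0.0004 dy -0.0001 dz -0.0007 ax 0.0010 ay -0.0020 az -0.0001 tcp [ 0.5142 -0.0119  0.0573] xhead 3.1 tilt [ 0.0021 -0.0009] F [ 0.18 -0.57 -0.06] gw 0.332
0.10374178734771117
2124 [ 0.5147 -0.0164  0.0418] ((517.673095703125, -22.839908599853516), (36.60659408569336, 76.93501281738281), 2.9954771995544434)
3170 [ 0.5151 -0.0116  0.0878] ((515.2679443359375, -13.651931762695312), (14.020883560180664, 41.180580139160156), 3.0755386352539062)
```

View pics/w4.png

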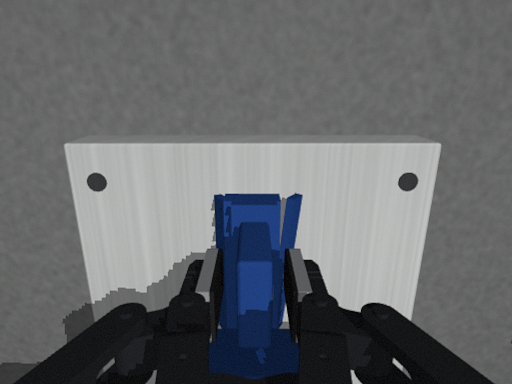

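The stop rests level on the bed with fin top at 88 mm. The bolt heads at (97,182) and (408,182) and the bed corners at (65,143) and (440,143) give an independent check of the axis.

```bash
python3 - <<'E'
from h import *
f=dict(np.load("w4.npz"))
a=plane(f,[(97,182),(408,182),(65,143.5),(440,143.5)],.03); print(a.round(4))
u=np.array([.0541,-.9985]);v=np.array([.9985,.0541]);m=np.array([.5155,-.080])
for q in (a[:2].mean(0),a[2:].mean(0),np.array([.5151,-.0137,0])): print("sealer x,y (est)", (q[:2]-m)@u*1000-30,(q[:2]-m)@v*1000)
E
```

```text
[[0.4329 0.0161 0.03  ]
 [0.5928 0.0247 0.03  ]
 [0.4189 0.0353 0.03  ]
 [0.6048 0.0453 0.03  ]]
sealer x,y (est) -130.40851661019306 2.812473603949901
sealer x,y (est) -150.27780255144327 2.8578487250752764
sealer x,y (est) -96.22219 3.187430000000044
```

The bed midline sits about 2.8 mm to the gib side of my rail-based axis, and the rail-edge gap reads about 2 mm wide. The true axis is therefore probably at +1 to +3. I'll regrip, shift 1.5 mm towards the gib, and slide in slowly while watching the force.

```bash
python3 -m handwheel '[{"dx":0,"dy":0,"dz":0,"ax":0,"ay":0,"az":0},{"dx":0,"dy":0,"dz":0,"ax":0,"ay":0,"az":0},{"dx":0,"dy":0,"dz":0,"ax":0,"ay":0,"az":0},{"dx":0,"dy":0,"dz":0,"ax":0,"ay":0,"az":0},{"dx":0,"dy":0,"dz":0,"ax":0,"ay":0,"az":0}]' 255 | grep -v rot;  python3 -m handwheel '[{"dx":0.0015,"dy":0.003,"dz":0,"ax":0,"ay":0,"az":0},{"dx":0.0015,"dy":0.006,"dz":0,"ax":0,"ay":0,"az":0},{"dx":0.0015,"dy":0.009,"dz":0,"ax":0,"ay":0,"az":0},{"dx":0.0015,"dy":0.012,"dz":0,"ax":0,"ay":0,"az":0}]'|grep -v rot;  python3 -m handwheel '[{"dx":0,"dy":0.003,"dz":0,"ax":0,"ay":0,"az":0},{"dx":0,"dy":0.006,"dz":0,"ax":0,"ay":0,"az":0},{"dx":0,"dy":0.008,"dz":0,"ax":0,"ay":0,"az":0}]'|grep -v rot
```

```text
time: 10.38
tool_pos: [0.5144, -0.012, 0.0575]
contact_force: [1.1, 0.4, 0.6]
gripper_width: 0.157
time: 10.88
tool_pos: [0.5164, -0.0239, 0.0574]
contact_force: [0.3, 2.7, 2.3]
gripper_width: 0.153
time: 11.25
tool_pos: [0.5168, -0.032, 0.0574]
contact_force: [0.5, 4.7, 3.2]
gripper_width: 0.151
```

```bash
python3 -m handwheel '[{"dx":0,"dy":0.003,"dz":-0.0003,"ax":0,"ay":0,"az":0},{"dx":0,"dy":0.006,"dz":-0.0003,"ax":0,"ay":0,"az":0},{"dx":0,"dy":0.009,"dz":-0.0003,"ax":0,"ay":0,"az":0},{"dx":0,"dy":0.01,"dz":-0.0003,"ax":0,"ay":0,"az":0}]'|grep -v rot; python3 - <<'E'
from h import *
from plant import manip
to([.5138,-.0118,.058],3.1)
f=manip.grab_frame("scene"); np.savez("scene5.npz",**f); cv2.imwrite("pics/scene5z.png",cv2.resize(f["image"][100:220,100:260],None,fx=5,fy=5))
E
```

```text
time: 11.75
tool_pos: [0.5171, -0.0421, 0.0575]
contact_force: [0.2, 1.6, 0.1]
gripper_width: 0.151
t 11.75 dx -0.0016 dy -0.0304 dz -0.0006 ax 0.0011 ay -0.0016 az -0.0003 tcp [ 0.5171 -0.0421  0.0575] xhead 3.08 tilt [ 0.0016 -0.0011] F [0.24 1.58 0.11] gw 0.151
```

View pics/scene5z.png

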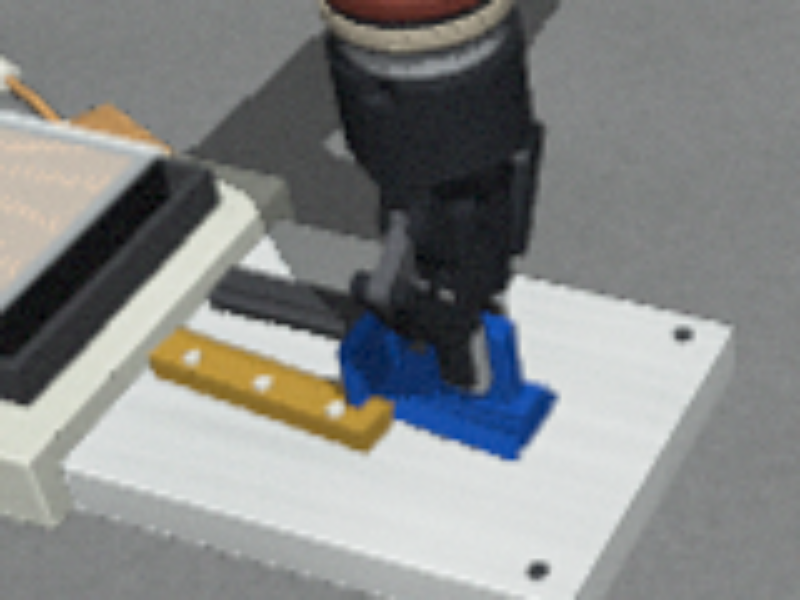

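The nose is between the rails, with the gib's end at (380,425) beside the foot and no contact. I'll feel sideways for the fixed rail.

```bash
for i in 1 2 3; do python3 -m handwheel '[{"dx":-0.0007,"dy":0,"dz":0,"ax":0,"ay":0,"az":0},{"dx":-0.0007,"dy":0,"dz":0,"ax":0,"ay":0,"az":0}]'|grep -E 'tool_pos|force'; done; python3 -c "
from plant import manip;print(manip.state()['ft_torque'])"
```

```text
tool_pos: [0.5164, -0.0421, 0.0574]
contact_force: [0.4, -0.7, -0.9]
tool_pos: [0.5156, -0.0419, 0.0574]
contact_force: [0.3, 0.8, -2.6]
tool_pos: [0.5152, -0.0419, 0.0575]
contact_force: [2.0, 0.1, -3.0]
[-0.00357863 -0.264743    0.04687452]
```

```bash
python3 -m handwheel '[{"dx":-0.0007,"dy":0,"dz":0,"ax":0,"ay":0,"az":0},{"dx":-0.0007,"dy":0,"dz":0,"ax":0,"ay":0,"az":0}]'|grep -E 'tool_pos|force'; python3 -c "
from h import *
to([.5138,-.0118,.058],3.1)"
```

```text
tool_pos: [0.515, -0.0419, 0.0577]
contact_force: [3.8, 0.7, -5.1]
t 12.8 dx 0.0004 dy -0.0302 dz -0.0004 ax 0.0011 ay -0.0036 az 0.0000 tcp [ 0.515  -0.0419  0.0577] xhead 3.1 tilt [ 0.0037 -0.0009] F [ 3.81  0.68 -5.07] gw 0.157
```

Contact with the fixed rail is found: side force 3.8 N, plus the undercut's downward pull. I'll back off a little and slide on.

```bash
python3 -m handwheel '[{"dx":0.001,"dy":0.00,"dz":0,"ax":0,"ay":0,"az":0},{"dx":0.001,"dy":0.003,"dz":0,"ax":0,"ay":0,"az":0},{"dx":0.001,"dy":0.006,"dz":0,"ax":0,"ay":0,"az":0},{"dx":0.001,"dy":0.009,"dz":0,"ax":0,"ay":0,"az":0},{"dx":0.001,"dy":0.01,"dz":0,"ax":0,"ay":0,"az":0}]'|grep -E 'tool_pos|force'; python3 -m handwheel '[{"dx":0,"dy":0.003,"dz":0,"ax":0,"ay":0,"az":0},{"dx":0,"dy":0.006,"dz":0,"ax":0,"ay":0,"az":0},{"dx":0,"dy":0.006,"dz":0,"ax":0,"ay":0,"az":0}]'|grep -E 'tool_pos|force'
```

```text
tool_pos: [0.5159, -0.0521, 0.0576]
contact_force: [2.0, 0.8, -2.4]
tool_pos: [0.5163, -0.0584, 0.0576]
contact_force: [1.0, -0.6, -3.4]
```

```bash
for i in 1 2; do python3 -m handwheel '[{"dx":0,"dy":0.0015,"dz":0,"ax":0,"ay":0,"az":0},{"dx":0,"dy":0.003,"dz":0,"ax":0,"ay":0,"az":0},{"dx":0,"dy":0.004,"dz":0,"ax":0,"ay":0,"az":0}]'|grep -E 'tool_pos|force';done
```

```text
tool_pos: [0.5165, -0.062, 0.0577]
contact_force: [0.2, 0.5, -2.1]
tool_pos: [0.5167, -0.066, 0.0577]
contact_force: [0.5, 0.5, -1.8]
```

```bash
for i in 1 2 3; do python3 -m handwheel '[{"dx":0,"dy":0.0015,"dz":0,"ax":0,"ay":0,"az":0},{"dx":0,"dy":0.003,"dz":0,"ax":0,"ay":0,"az":0},{"dx":0,"dy":0.004,"dz":0,"ax":0,"ay":0,"az":0}]'|grep -E 'tool_pos|force';done
```

```text
tool_pos: [0.517, -0.07, 0.0577]
contact_force: [0.6, -0.4, -2.2]
tool_pos: [0.5172, -0.0739, 0.0577]
contact_force: [-0.2, 1.3, -2.0]
tool_pos: [0.5173, -0.0776, 0.0576]
contact_force: [-0.8, 1.0, -2.4]
```

```bash
for i in 1 2 3; do python3 -m handwheel '[{"dx":0,"dy":0.001,"dz":0,"ax":0,"ay":0,"az":0},{"dx":0,"dy":0.002,"dz":0,"ax":0,"ay":0,"az":0},{"dx":0,"dy":0.003,"dz":0,"ax":0,"ay":0,"az":0}]'|grep -E 'tool_pos|force';done
```

```text
tool_pos: [0.5174, -0.08, 0.0576]
contact_force: [-0.9, 6.4, -1.2]
tool_pos: [0.5175, -0.0812, 0.0578]
contact_force: [-1.0, 15.2, 1.3]
tool_pos: [0.5176, -0.0813, 0.0579]
contact_force: [-2.5, 25.1, 5.6]
```

Resistance rises sharply to 25 N with the tool standing still at y=-0.081, so the stop is tight. I'll relax the push, release, and then confirm with a push of shut fingers on the rear face.

```bash
python3 -m handwheel '[{"dx":0,"dy":-0.003,"dz":0,"ax":0,"ay":0,"az":0},{"dx":0,"dy":-0.004,"dz":0,"ax":0,"ay":0,"az":0}]'|grep -E 'tool_pos|force'; python3 -m handwheel '[{"dx":0,"dy":0,"dz":0,"ax":0,"ay":0,"az":0},{"dx":0,"dy":0,"dz":0,"ax":0,"ay":0,"az":0},{"dx":0,"dy":0,"dz":0,"ax":0,"ay":0,"az":0},{"dx":0,"dy":0,"dz":0,"ax":0,"ay":0,"az":0}]' 150;python3 - <<'E'
from h import *
from plant import manip
to([.5138,-.0118,.058],3.1)
f=manip.grab_frame("wrist"); cv2.imwrite("pics/w6.png",f["image"]); np.savez("w6.npz",**f)
p,uv=cloud(f,blue(f)); 
for lo,hi in((.0405,.0440),(.085,.091)):
    k=p[(p[:,2]>lo)&(p[:,2]<hi)]; print(len(k),k.mean(0).round(4),"ymax",k[:,1].max(),cv2.minAreaRect((k[:,:2]*1000).astype(np.float32)))
E
```

```text
tool_pos: [0.5176, -0.0812, 0.0577]
contact_force: [-0.4, 6.1, -0.7]
time: 17.55
tool_pos: [0.5179, -0.0832, 0.058]
tool_rot: [0.001, 1.0, 0.027, 0.001]
contact_force: [-0.4, -0.1, 0.5]
gripper_width: 0.412
t 17.55 dx -0.0003 dy -0.0715 dz -0.0002 ax 0.0015 ay -0.0025 az -0.0003 tcp [ 0.5179 -0.0832  0.058 ] xhead 3.08 tilt [ 0.0026 -0.0014] F [-0.37 -0.05  0.54] gw 0.412
2101 [ 0.5182 -0.0845  0.0419] ymax -0.052821750355598635 ((520.373779296875, -92.06924438476562), (36.40686798095703, 77.7536392211914), 1.368407130241394)
3183 [ 0.5182 -0.0806  0.0878] ymax -0.06168946373990673 ((518.2850952148438, -81.99512481689453), (13.97586441040039, 40.664031982421875), 3.0274667739868164)
```

View pics/w6.png

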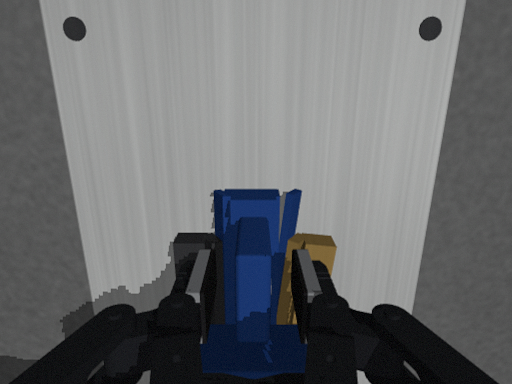

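The stop sits straight between the rails at (250,230-380) with its origin near sealer x = -16, inside the allowed range. Next I'll raise, go behind it, shut the fingers and come down.

```bash
python3 -m handwheel '[{"dx":0,"dy":0,"dz":-0.02,"ax":0,"ay":0,"az":0},{"dx":0,"dy":0,"dz":-0.06,"ax":0,"ay":0,"az":0},{"dx":0,"dy":0,"dz":-0.09,"ax":0,"ay":0,"az":0},{"dx":0,"dy":0,"dz":-0.09,"ax":0,"ay":0,"az":0}]'|grep -E 'tool_pos|force'; python3 -c "
from h import *
to([.5150,-.020,.09],3.1)"
```

```text
tool_pos: [0.5195, -0.0835, 0.151]
contact_force: [0.3, -0.4, -0.5]
t 18.1 dx -0.0016 dy -0.0638 dz 0.0608 ax 0.0034 ay -0.0081 az -0.0002 tcp [ 0.5195 -0.0835  0.151 ] xhead 3.09 tilt [ 0.0082 -0.0029] F [ 0.35 -0.35 -0.47] gw 0.414
```

```bash
python3 -m handwheel '[{"dx":0,"dy":-0.06,"dz":0,"ax":0,"ay":0,"az":0},{"dx":0,"dy":-0.064,"dz":0,"ax":0,"ay":0,"az":0},{"dx":0,"dy":-0.064,"dz":0.03,"ax":0,"ay":0,"az":0},{"dx":0,"dy":-0.064,"dz":0.06,"ax":0,"ay":0,"az":0},{"dx":0,"dy":-0.064,"dz":0.06,"ax":0,"ay":0,"az":0}]' 255|grep -E 'tool_pos|force|wid'; python3 -m handwheel '[{"dx":0,"dy":0,"dz":0,"ax":0,"ay":0,"az":0},{"dx":0,"dy":0,"dz":0,"ax":0,"ay":0,"az":0}]' |grep -E 'tool_pos|force|wid'; python3 -c "
from h import *
to([.5145,-.020,.034],3.1)"
```

```text
tool_pos: [0.5112, -0.0188, 0.0837]
contact_force: [-0.1, -0.3, 0.0]
gripper_width: -0.006
tool_pos: [0.5152, -0.0193, 0.0892]
contact_force: [-0.7, -1.1, -0.3]
gripper_width: -0.001
t 18.98 dx -0.0010 dy 0.0006 dz 0.0552 ax 0.0017 ay -0.0045 az -0.0003 tcp [ 0.5152 -0.0193  0.0892] xhead 3.08 tilt [ 0.0046 -0.0014] F [-0.69 -1.11 -0.3 ] gw -0.001
```

```bash
python3 -m handwheel '[{"dx":0,"dy":0,"dz":0.03,"ax":0,"ay":0,"az":0},{"dx":0,"dy":0,"dz":0.045,"ax":0,"ay":0,"az":0},{"dx":0,"dy":0,"dz":0.05,"ax":0,"ay":0,"az":0},{"dx":0,"dy":0,"dz":0.05,"ax":0,"ay":0,"az":0},{"dx":0,"dy":0,"dz":0.05,"ax":0,"ay":0,"az":0}]'|grep -E 'tool_pos|force|wid'; python3 -m handwheel '[{"dx":0,"dy":0,"dz":0.002,"ax":0,"ay":0,"az":0},{"dx":0,"dy":0,"dz":0.004,"ax":0,"ay":0,"az":0},{"dx":0,"dy":0,"dz":0.004,"ax":0,"ay":0,"az":0}]' |grep -E 'tool_pos|force|wid'; python3 - <<'E'
from h import *
from plant import manip
to([.5145,-.020,.034],3.1)
f=manip.grab_frame("scene"); cv2.imwrite("pics/scene7z.png",cv2.resize(f["image"][100:220,100:260],None,fx=5,fy=5))
E
```

```text
tool_pos: [0.515, -0.0191, 0.0386]
contact_force: [0.1, 0.6, -0.2]
gripper_width: 0.004
tool_pos: [0.5141, -0.0189, 0.0335]
contact_force: [0.2, -0.3, 0.3]
gripper_width: 0.002
t 19.98 dx 0.0003 dy 0.0011 dz -0.0005 ax 0.0009 ay -0.0016 az -0.0001 tcp [ 0.5141 -0.0189  0.0335] xhead 3.09 tilt [ 0.0017 -0.0008] F [ 0.22 -0.26  0.32] gw 0.002
```

View pics/scene7z.png

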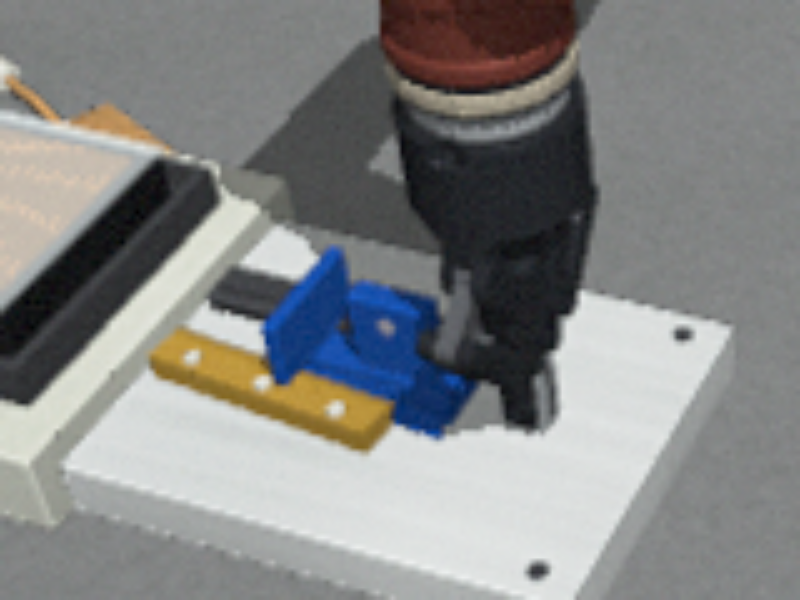

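The shut fingers stand low behind the foot. Rear foot face is near (455,405), finger tip near (530,400). Now I'll advance slowly to contact.

```bash
python3 -m handwheel '[{"dx":0,"dy":0.005,"dz":-0.0005,"ax":0,"ay":0,"az":0},{"dx":0,"dy":0.01,"dz":-0.0005,"ax":0,"ay":0,"az":0},{"dx":0,"dy":0.015,"dz":-0.0005,"ax":0,"ay":0,"az":0},{"dx":0,"dy":0.018,"dz":-0.0005,"ax":0,"ay":0,"az":0},{"dx":0,"dy":0.018,"dz":-0.0005,"ax":0,"ay":0,"az":0}]'|grep -E 'tool_pos|force'; for i in 1 2 3; do python3 -m handwheel '[{"dx":0,"dy":0.001,"dz":0,"ax":0,"ay":0,"az":0},{"dx":0,"dy":0.002,"dz":0,"ax":0,"ay":0,"az":0}]'|grep -E 'tool_pos|force';done;python3 -c "
from plant import manip;print(manip.state()['ft_torque'])"
```

```text
tool_pos: [0.5153, -0.0372, 0.0342]
contact_force: [0.0, 0.6, 0.2]
tool_pos: [0.5153, -0.0388, 0.0341]
contact_force: [-0.1, -0.2, -0.8]
tool_pos: [0.5155, -0.0409, 0.0342]
contact_force: [-0.4, 0.1, -0.7]
tool_pos: [0.5156, -0.043, 0.0342]
contact_force: [0.0, -0.2, -0.6]
[-0.02361821 -0.02542522 -0.0059731 ]
```

```bash
for i in 1 2 3; do python3 -m handwheel '[{"dx":0,"dy":0.0007,"dz":0,"ax":0,"ay":0,"az":0},{"dx":0,"dy":0.0015,"dz":0,"ax":0,"ay":0,"az":0}]'|grep -E 'tool_pos|force';done;python3 -c "
from plant import manip;print(manip.state()['ft_torque'])"
```

```text
tool_pos: [0.5156, -0.0433, 0.0342]
contact_force: [0.0, 7.4, 1.8]
tool_pos: [0.5156, -0.0434, 0.0342]
contact_force: [0.0, 11.8, 3.3]
tool_pos: [0.5157, -0.044, 0.0342]
contact_force: [-0.2, 14.7, 3.7]
[ 2.33816975 -0.0132805   0.03017445]
```

Contact came just where predicted. I'll bring it to about 18 N and hold.

```bash
python3 -m handwheel '[{"dx":0,"dy":0.0005,"dz":0,"ax":0,"ay":0,"az":0},{"dx":0,"dy":0.0008,"dz":0,"ax":0,"ay":0,"az":0},{"dx":0,"dy":0.0008,"dz":0,"ax":0,"ay":0,"az":0}]'|grep -E 'tool_pos|force'; python3 -m handwheel '[{"dx":0,"dy":0,"dz":0,"ax":0,"ay":0,"az":0},{"dx":0,"dy":0,"dz":0,"ax":0,"ay":0,"az":0},{"dx":0,"dy":0,"dz":0,"ax":0,"ay":0,"az":0}]'|grep -E 'tool_pos|force'
```

```text
tool_pos: [0.5157, -0.0444, 0.0342]
contact_force: [1.0, 15.4, 2.9]
tool_pos: [0.5157, -0.0444, 0.0342]
contact_force: [0.4, 15.1, 2.8]
```

```bash
python3 -m handwheel '[{"dx":0,"dy":0.0005,"dz":0,"ax":0,"ay":0,"az":0},{"dx":0,"dy":0.001,"dz":0,"ax":0,"ay":0,"az":0},{"dx":0,"dy":0.001,"dz":0,"ax":0,"ay":0,"az":0}]'|grep -E 'tool_pos|force'; python3 -m handwheel '[{"dx":0,"dy":0,"dz":0,"ax":0,"ay":0,"az":0},{"dx":0,"dy":0,"dz":0,"ax":0,"ay":0,"az":0},{"dx":0,"dy":0,"dz":0,"ax":0,"ay":0,"az":0},{"dx":0,"dy":0,"dz":0,"ax":0,"ay":0,"az":0}]'|grep -E 'tool_pos|force'
```

```text
tool_pos: [0.5158, -0.0448, 0.0342]
contact_force: [0.3, 17.4, 3.9]
tool_pos: [0.5158, -0.0449, 0.0342]
contact_force: [-0.5, 17.3, 3.6]
```

```bash
python3 -m handwheel '[{"dx":0,"dy":0.0004,"dz":0,"ax":0,"ay":0,"az":0},{"dx":0,"dy":0.0006,"dz":0,"ax":0,"ay":0,"az":0},{"dx":0,"dy":0.0006,"dz":0,"ax":0,"ay":0,"az":0},{"dx":0,"dy":0.0006,"dz":0,"ax":0,"ay":0,"az":0}]'|grep -E 'tool_pos|force'; python3 -m handwheel '[{"dx":0,"dy":0,"dz":0,"ax":0,"ay":0,"az":0},{"dx":0,"dy":0,"dz":0,"ax":0,"ay":0,"az":0},{"dx":0,"dy":0,"dz":0,"ax":0,"ay":0,"az":0},{"dx":0,"dy":0,"dz":0,"ax":0,"ay":0,"az":0}]'|grep -E 'tool_pos|force'
```

```text
tool_pos: [0.5158, -0.045, 0.0342]
contact_force: [0.2, 18.8, 4.6]
tool_pos: [0.5158, -0.045, 0.0342]
contact_force: [-0.1, 18.7, 3.9]
```

The push is steady at 18.7 N and the stop no longer moves. Now I'll back off and look.

```bash
python3 -m handwheel '[{"dx":0,"dy":-0.004,"dz":0,"ax":0,"ay":0,"az":0},{"dx":0,"dy":-0.02,"dz":0,"ax":0,"ay":0,"az":0},{"dx":0,"dy":-0.03,"dz":0,"ax":0,"ay":0,"az":0},{"dx":0,"dy":-0.03,"dz":-0.04,"ax":0,"ay":0,"az":0},{"dx":0,"dy":-0.03,"dz":-0.09,"ax":0,"ay":0,"az":0}]'|grep -E 'tool_pos|force';python3 -m handwheel '[{"dx":0,"dy":0.03,"dz":-0.02,"ax":0,"ay":0,"az":0},{"dx":0,"dy":0.04,"dz":-0.03,"ax":0,"ay":0,"az":0},{"dx":0,"dy":0.04,"dz":-0.03,"ax":0,"ay":0,"az":0},{"dx":0,"dy":0.04,"dz":-0.03,"ax":0,"ay":0,"az":0}]'|grep -E 'time|tool_pos|force'; python3 - <<'E'
from h import *
from plant import manip
f=manip.grab_frame("wrist"); cv2.imwrite("pics/w8.png",f["image"])
p,uv=cloud(f,blue(f)); 
for lo,hi in((.0395,.0440),(.085,.091)):
    k=p[(p[:,2]>lo)&(p[:,2]<hi)]; print(len(k),k.mean(0).round(4),"ymax",k[:,1].max(),cv2.minAreaRect((k[:,:2]*1000).astype(np.float32)))
f=manip.grab_frame("scene"); cv2.imwrite("pics/scene8.png",f["image"])
E
```

```text
tool_pos: [0.5127, -0.0191, 0.1236]
contact_force: [0.4, -0.7, 0.2]
time: 25.9
tool_pos: [0.5152, -0.059, 0.1524]
contact_force: [-1.2, -0.8, 0.1]
852 [ 0.5196 -0.0794  0.0417] ymax -0.05454600947499623 ((514.3253173828125, -104.00180053710938), (104.55216979980469, 40.638736724853516), 81.49453735351562)
561 [ 0.5178 -0.0731  0.0878] ymax -0.06394912358143083 ((517.9140014648438, -73.6609115600586), (13.472018241882324, 19.369752883911133), 2.706538438796997)
```

View pics/w8.png

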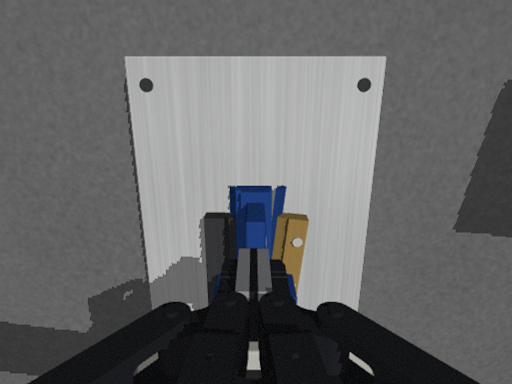

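View pics/scene8.png

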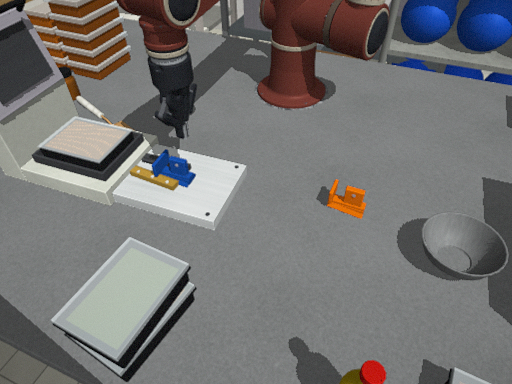

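The stop stands straight between the rails (rear edge row 187, gib at right), the gripper is clear above, and orange is untouched at (347,198). The rear face lies 1.7 mm further in than before the push, so it has not sprung back.

```bash
python3 -c "
from plant import manip
print(manip.state()['time'],manip.job_done())"
```

```text
the job is handed in; nothing more can be done
26.0 None
```

The blue stop is fitted in the way and wedged tight. I handed the job in at 26.0 s of the 64 s allowed.

- **Placing:** I picked the stop up by its fin, set it down and released it on the bare bed before the mouth. I then regripped it and slid it nose first between the rails.
- **Wedging:** It came tight with its origin near sealer x = -16 mm, inside the allowed range. I let go and pushed the rear face with shut fingers to a steady 18.7 N, at which it stopped moving.
- **Last checks:** After I backed off, the rear face was 1.7 mm further in than before that push, so it has not sprung back. The stop was straight between the rails, the gripper touched nothing, and the orange stop was where it lay. I did not tug the stop to test how firmly it holds.

**Off plan:**
- While I was still holding the stop, the push rose to about 25 N. That is above the 15–20 N asked, but below the 33 N limit.
- I typed one sideways shift 11 mm wrong while the stop was in the air, and corrected it before setting down.
- The sealer's axis from the rail edges and from the bed edges disagreed by 2–3 mm. I settled it by touching the fixed rail sideways, which put the axis between the two.

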